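Bring the row of honey jars forward with the rack's pusher

ROBOT

A 6-joint arm with a two-finger parallel gripper is mounted at the origin on the work surface. World frame = base frame: x ahead of the robot, y to its left, z up, the work surface at z = 0. Lengths are in mm, angles in rad, forces in N, time in s.
With the tool pointing down it reaches from about 375 to 925 mm from the base axis. Payload 5.7 kg.
Tool frame: the origin (TCP) lies between the finger pads; the fingertips stand 19 mm ahead of it and the grasp point (between the pads) is the TCP (manip.tip_extent is the z of the fingertips in the tool frame, in mm); z points along the fingers, y is the line along which they close (so a half turn about z gives the same grasp; the last joint's range is limited). The gripper opens to 85 mm and grips with 20 to 120 N. Pads are 22 mm wide; open, the fingers measure 114 mm over their backs; the gripper's body (76 mm by 85 mm) begins 54 mm behind the grasp point. The pads swing forward as they close: fully open they stand 13 mm farther back than shut.
Start: joints at [1.21, 0.359, 1.51, -0, 1.272, -0.115], TCP at [145.995, 581.938, 250.267] pointing down, gripper open.
Joint ranges: [-2.97, 2.97], [-1.01, 2.36], [0.21, 2.38], [-0.96, 4.11], [0.2, 2.71], [-2.98, 2.98]. Speed limits (rad/s): [2.39, 2.39, 3.14, 3.14, 3.14, 3.14].

INTERFACE

Orientations are given as a unit quaternion [x, y, z, w].
In Python, from station import manip gives the robot as it stands. The module is installed in compiled form; this text tells all that it offers.
- The arm moves only by the tool send_rows, never from a script. Its argument "moves" is a list of rows, each a list of 7 numbers: the turn, a rotation vector about the tool's x, y, z in rad, then the shift along the tool's x, y, z in m, then the closure in counts, from 0 (fully open) to 255 (shut). A call has 1 to 8 rows; each row shifts and turns the commanded pose from where the row before left it, along the tool's axes as they then stand; what a row does not reach is not made up. A row lasts 1/10 s, in which the tool goes at most 50 mm and 8.59 degrees, less where a joint would pass 70% of its speed; a pose out of reach is approached as far as the arm can. A call with a gripper value outside its range is refused whole. The fingers move at their own pace and stop on an object; "grip_force" is the grip in N (left out, the last holds). Time passes only in rows, so rows that do not move let the fingers close. It gives the time, the measured TCP pose, the force, the opening and the grip force at its end, in the units of the state.
- manip.sense(): the state, without advancing time (a new reading comes with each control period).
- manip.get_image(name): name is "side" or "top"; returns the picture (420x560x3 uint8, blue, green, red); there is no depth.
- manip.calibration(name): a dict with "mtx" (3x3 intrinsics, pixels), "R" (3x3) and "t" (3): a world point X has camera coordinates R X + t. Camera axes: x right, y down, z forward; pixel columns grow to the right and rows downward; lengths in mm; the calibration is good to about 2 mm. A picture is of the moment at which its call begins. calibration takes no time and is no camera call.
- manip.job_done(): hands the job in; it is judged then, once.
Trained networks look in the newest picture that a camera, given by its name, has taken for a name from the list of things; names that differ only in an ending like _2 or _b are one class to them, and where a whole thing is asked for, a point or a joint stands for the part that bears it (a point fixed in the world has none). Each returns a list of dicts, best first, with "conf" (0 to 1); they miss things now and then, are a little off and sometimes report something else, mostly with a low value. They report only what shows in the picture. A call takes as long as a camera call. They do not tell look-alikes from the thing itself.
- manip.look_for(name, camera): "position" ([column, row] in pixels, amid what is visible of it).
The state is a dict: "clock": time; "joint_positions": joint angles; "joint_velocities": joint speeds; "joint_efforts": joint torques, N m; "position": TCP position; "eef_rot": TCP orientation; "contact_force": force on the tool from outside, world axes, zero at the start; "wrist_torque": the same for the moment, N m; "opening": opening from 0.0 (shut) to 1.0 (fully open); "gripper_force": force on a finger pad.
Only numpy, scipy, OpenCV 4.12 (cv2) and the standard library are available. Lean on these libraries where they do the work, as an engineer would, in place of code of your own. Each camera call takes 0.05 s, during which the arm holds its last target. There are 200 camera calls.

TASK

Bring the row of small honey jars on the wooden rack forward: with the fingertips, push the rack's upright pusher plate from behind along its rail until its plunger drops over the hump into the notch, and leave it sitting there; do not force it on past the notch. Only push: do not grip the plate or reach round to its jar side, do not touch or lift the jars themselves, and leave everything standing around the rack alone.

Things in the scene. Friction and masses are not known exactly. Their poses are not given: they have to be found in the camera images.
- rack: wooden jar rack fixed to the table: base 120 mm wide (its x -47 to +73), 400 mm long (its y -200 to +200), 18 mm thick. Origin on the table surface under the middle of the jar lane; y runs along the lane to the end lip, the way the pusher must go; z up. Lane 54 mm wide between fences (tops 35 mm above the table); lip 47 mm high at y = +185. The pusher's rail runs along y at x = +51.
- pusher (a joint): travel of the pusher along its rail, m: 0 rearmost, growing to the lip; 0.140 with the plunger centred in the notch; hard end 0.155. Sliding takes 2 to 7 N with the jars; 4 to 8 N more to climb the hump (0.118 to 0.126), then the push dips to almost nothing as it falls in (0.130 to 0.140), then rises steeply: some 25 to 35 N would force it out of the notch.
- push_point (a point): point on the flat rear side of the pusher's upright plywood plate, over the middle of the lane, 90 mm above the table; moves with the pusher. Plate 104 mm wide (rack x -38 to +66), underside 37 mm, top 115 mm above the table, 14 mm thick in all. Behind it, the lane is empty. The push goes along the rack's +y.
- pusher_face: the front 6 mm of that plate, the side towards the jars, fixed to the pusher; origin on the table plane level with the front face, above the middle of the lane (axes as the rack's). The fingers must not touch this side.
- plunger (a joint): height of the pusher's sprung plunger (steel pin with a black knob, on the carriage over the rail, knob top up to 100 mm above the table), m: 0 while it rides on the flat rail, about +0.002 on the hump, about -0.004 when dropped in the notch.
- notch (a point): centre of the notch in the top of the aluminium rail (16 mm wide), 40 mm above the table, at rack (51, 15, 40) mm; a rounded 2 mm hump lies just before it. The plunger's axis lies 20 mm behind the plate's front face (jar side), 6 mm behind its rear face.
- jar1: small honey jar with a metal screw lid, 46 mm diameter, 54 mm tall, about 0.12 kg; origin at the centre of its underside, z up. In the lane, nearest the pusher.
- jar2: small honey jar with a metal screw lid, 46 mm diameter, 54 mm tall, about 0.12 kg; origin at the centre of its underside, z up. In the lane, in the middle.
- jar3: small honey jar with a metal screw lid, 46 mm diameter, 54 mm tall, about 0.12 kg; origin at the centre of its underside, z up. In the lane, nearest the lip.
- big_jar: bystander: honey jar 68 mm diameter, 95 mm tall, on the table; origin under its centre.
- spare_jar: bystander: small jar like those in the lane, but standing on the table beside the rack, 54 mm tall.
- dropper1: bystander: dark little bottle with black cap, 30 mm diameter, 75 mm tall.
- dropper2: bystander: dark little bottle like the other, 75 mm tall.
- pump_jar: bystander: jar 72 mm diameter with a yellow pump head, 158 mm tall in all.
- spoon_cup: bystander: white cup, 68 mm diameter, 70 mm tall.
- spreader: bystander: wooden-handled spatula 200 mm long lying on the table.
Not all that is in view belongs to the job. What is shaped like the jar1 but pink or turquoise is not meant.

How it is judged (in metres and radians):
On the way:
1. the fingers push the pusher along the rail (touching it beyond 80 mm of travel) (contact force between the fingers and pusher above 0.5 N and value of joint pusher above 0.08 m), for 0.1 s.
At the end, for the whole second after the job is handed in: The pusher rests within 4 mm of the notch centre (travel 0.136 to 0.144 m) with its plunger dropped at least 2.5 mm below the rail top, and the three jars stand upright and still in the lane, pushed up in front of it (value of joint pusher between 0.136 and 0.144 m and value of joint plunger below -0.0025 m and velocity of joint pusher between -0.005 and 0.005 m/s and angle between each of jar1, jar2, jar3's own z axis and vertical below 0.1 rad and x of jar1 in the frame of rack between -0.012 and 0.012 m and y of jar1 in the frame of rack between 0.052 and 0.166 m and height (world z) of each of jar1, jar2, jar3 below 0.023 m and linear speed of each of jar1, jar2, jar3 below 0.02 m/s and x of jar2 in the frame of rack between -0.012 and 0.012 m and y of jar2 in the frame of rack between 0.096 and 0.166 m and x of jar3 in the frame of rack between -0.012 and 0.012 m and y of jar3 in the frame of rack between 0.14 and 0.166 m); the robot touches nothing.
It fails at once if the pusher is forced out of the far side of the notch (travel beyond 0.150 m) (value of joint pusher above 0.15 m).
It fails at once if the robot touches the jar side of the plate, as in gripping it (over 1.5 N) (contact force between any of the fingers, the arm and pusher_face above 1.5 N).
It fails at once if the robot touches a jar of the row (over 1.5 N) (contact force between any of the fingers, the arm and jar1 above 1.5 N or contact force between any of the fingers, the arm and jar2 above 1.5 N or contact force between any of the fingers, the arm and jar3 above 1.5 N).
It fails at once if a jar of the row is lifted or tipped (height (world z) of any of jar1, jar2, jar3 above 0.035 m or angle between any of jar1, jar2, jar3's own z axis and vertical above 0.35 rad).
It fails at once if a bystander is moved by more than 20 mm (distance of any of big_jar, spare_jar, dropper1, dropper2, pump_jar, spoon_cup, spreader from where it was at the start of the episode above 0.02 m).
It also fails if it takes over 40 s, if anything falls off the work surface, if the arm or the gripper's body presses on something with over 40 N, if the wrist force passes 120 N, or if a joint passes its speed limit or range.

## Working session

There is one attempt and no reset: what is moved stays moved. The work goes in short steps, Python scripts to look and compute and a tool call to move; the robot and the scene stay as the last step left them, time stands still between calls to the robot, and variables do not carry over. Pictures are saved under pics/ and viewed, at most 10 in all, crops included, and the job is handed in when it is done.

Besides the shell and the picture viewer there is one more tool, called after "Emit:" by a JSON object that holds its "op" and its "data", one argument or row to a line. send_rows: Moves the arm, as the interface text tells. Its arguments: {"type":"object","properties":{"moves":{"type":"array","items":{"type":"array","items":{"type":"number"}}},"grip_force":{"type":"number"}},"required":["moves"]}

```bash
mkdir -p pics; python3 - <<'E'
from station import manip
import cv2
for n in("side","top"):
    cv2.imwrite(f"pics/{n}0.png",manip.get_image(n))
    c=manip.calibration(n); print(n,c["mtx"].tolist(),c["R"].tolist(),c["t"].tolist())
    for k in("push_point","plunger","jar1","notch","rack","pusher"):
        try: print(k,[(d["position"],round(d["conf"],2)) for d in manip.look_for(k,n)])
        except Exception as e: print(k,e)
s=manip.sense();print(s["clock"],s["position"],s["eef_rot"],s["contact_force"],manip.tip_extent)
E
```

```text
side [[471.30669699464664, 0.0, 284.1121971513193], [0.0, 471.30669699464664, 209.79624809304534], [0.0, 0.0, 1.0]] [[0.9962091737293036, -0.08471241985114047, 0.019775947525768584], [-0.029505120327107025, -0.5429044499184797, -0.8392760011660026], [0.08183355089485478, 0.8355109599410874, -0.5433458436081591]] [-520.8534765328561, 95.94165473356325, 1223.95864489896]
push_point [([306.6, 225.0], 0.6)]
plunger [([303.0, 227.5], 0.69), ([320.6, 228.8], 0.5)]
jar1 [([239.5, 229.9], 0.9), ([244.2, 252.3], 0.87), ([312.3, 185.9], 0.58), ([309.5, 202.9], 0.57), ([303.1, 211.9], 0.46)]
notch [([308.8, 233.2], 0.82), ([334.3, 164.5], 0.68)]
rack [([307.8, 234.4], 0.65), ([307.8, 200.2], 0.25)]
pusher [([308.7, 223.8], 0.91)]
top [[527.5292019785426, 0.0, 269.9148217320553], [0.0, 527.5292019785426, 212.08910201569395], [0.0, 0.0, 1.0]] [[-0.0076863156971239644, -0.9997181326690769, -0.022462763936304947], [-0.9983750549765, 0.008940525945546623, -0.056278917868839234], [0.056463883604253536, 0.02199368565000018, -0.9981623653694097]] [2.55850103936266, 503.40087286046895, 1408.0515296625438]
push_point [([292.1, 180.6], 0.87)]
plunger [([294.0, 173.1], 0.51)]
jar1 [([205.0, 166.5], 0.76), ([259.9, 250.4], 0.71), ([298.8, 248.2], 0.71), ([231.5, 178.8], 0.7), ([259.0, 182.6], 0.66), ([131.2, 298.6], 0.59)]
notch [([261.4, 179.8], 0.73), ([131.4, 296.2], 0.16)]
rack [([257.9, 173.5], 0.92)]
pusher [([292.5, 177.6], 0.86)]
0.7 [146.00361008 581.94665327 250.2809815 ] [ 1.22595208e-01  9.92456756e-01 -3.72180104e-05 -2.18157812e-06] [-0.10381236  0.76579975 -0.02401561] 19.0
```

```bash
python3 - <<'E'
import cv2
t=cv2.imread("pics/top0.png");s=cv2.imread("pics/side0.png")
cv2.imwrite("pics/topc.png",cv2.resize(t[110:260,150:350],None,fx=4,fy=4,interpolation=2))
cv2.imwrite("pics/sidec.png",cv2.resize(s[130:280,220:420],None,fx=4,fy=4,interpolation=2))
E
```

```text
(no output)
```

View pics/top0.png

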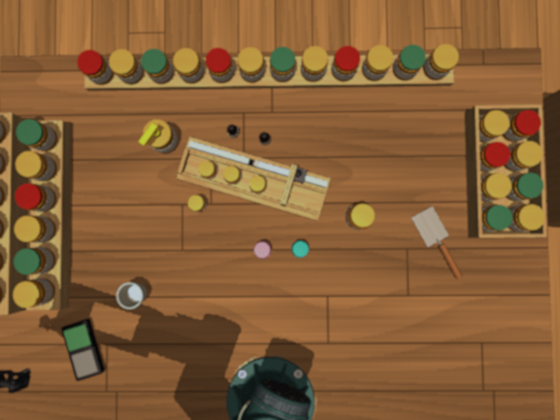

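View pics/topc.png

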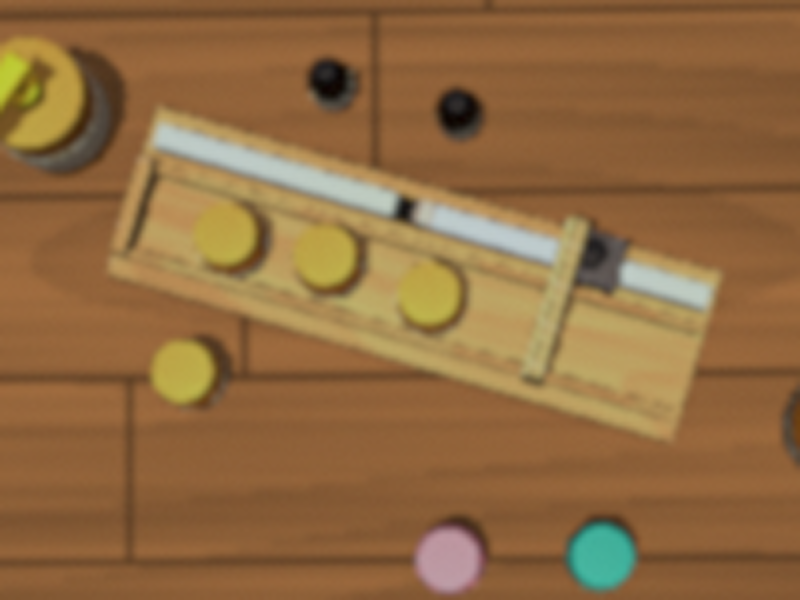

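View pics/sidec.png

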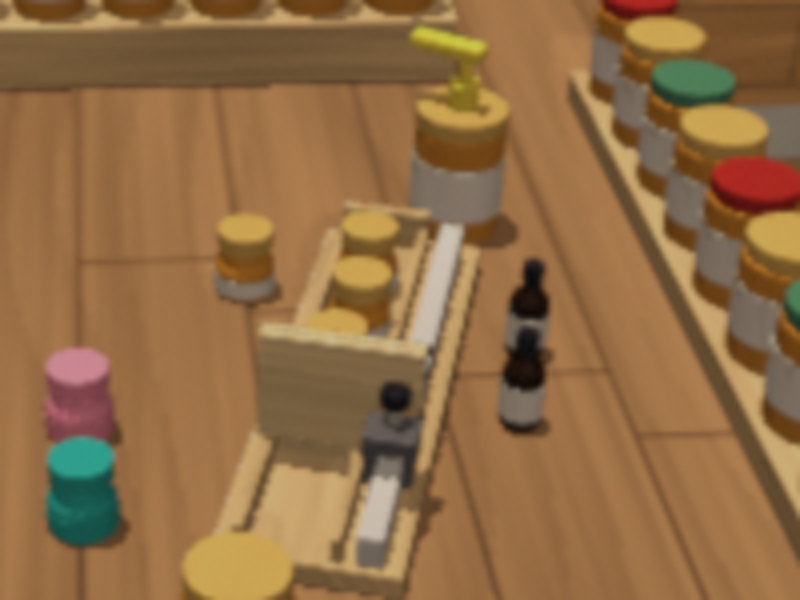

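The top view shows the rack tilted, with its lip at upper left (crop ~135,190) and the pusher plate at crop (560,300). The carriage and knob are at (600,255) and the dark notch at (405,207). Things that could be mistaken for the row: the pink (262,250) and turquoise (301,249) jars, the spare jar (196,203), and the lids on the shelves. The plate is the only upright ply board on the rack, and it is clear in both crops. Next I'll fit the rack pose and the plate travel.

```bash
cat > h.py <<'E'
import numpy as np
from station import manip
from scipy.optimize import least_squares
def proj(n,X):
    c=manip.calibration(n);K,R,t=[np.array(c[k]) for k in("mtx","R","t")]
    p=np.atleast_2d(X)@R.T+t; p=p@K.T; return p[:,:2]/p[:,2:]
def rack2w(p,X):
    X=np.atleast_2d(X);c,s=np.cos(p[2]),np.sin(p[2])
    return np.c_[p[0]+c*X[:,0]-s*X[:,1],p[1]+s*X[:,0]+c*X[:,1],X[:,2]]
E
python3 - <<'E'
from h import *
T=lambda u:np.array(u)/4+[150,110]; S=lambda u:np.array(u)/4+[220,130]
# top crop points with rack coords
ob=[("top",(73,-200,18),T((719,273))),("top",(-47,-200,18),T((674,436))),("top",(51,15,40),T((405,208))),
("top",(73,200,18),T((160,110))),("top",(-47,200,18),T((110,265))),("side",(73,-200,18),S((405,580)))]
# plate: q = rear face y
pl=[("top",(66,0,115),T((590,222))),("top",(-38,0,115),T((545,382))),("top",(66,-14*-1,115),T((568,216))),("top",(-38,14,115),T((523,376))),
("side",(-38,0,115),S((262,336))),("side",(66,0,115),S((425,358)))]
def f(p):
    r=[proj(n,rack2w(p,x))[0]-u for n,x,u in ob]
    r+=[proj(n,rack2w(p,np.array(x)+[0,p[3],0]))[0]-u for n,x,u in pl]
    return np.ravel(r)
s=least_squares(f,[590,0,-.28,-110],loss="soft_l1")
p=s.x;print(p.round(3));print(f(p).reshape(-1,2).round(2).tolist())
print("travel",p[3]+119)
np.save("p.npy",p)
for y in(p[3],21): print("push pt",rack2w(p,(0,y,90)).round(1))
print("ydir",-np.sin(p[2]),np.cos(p[2]))
s=manip.sense();from scipy.spatial.transform import Rotation as Ro
print(Ro.from_quat(s["eef_rot"]).as_matrix().round(3))
E
```

```text
[ 5.83302e+02  4.55500e+01 -2.95000e-01 -1.06130e+02]
[[1.3, -0.78], [0.13, 1.21], [0.53, -0.17], [-0.58, -1.06], [-0.94, 2.31], [-0.87, -0.61], [0.41, -0.49], [0.02, -0.89], [0.57, -0.53], [0.15, -0.96], [-1.64, -0.73], [-0.68, -0.65]]
travel 12.870339184268744
push pt [[552.5 -56.   90. ]]
push pt [[589.4  65.6  90. ]]
ydir 0.2905436187154475 0.956861748437951
[[-0.97   0.243 -0.   ]
 [ 0.243  0.97  -0.   ]
 [-0.    -0.    -1.   ]]
```

The fit is consistent, with residuals around 1 px: rack yaw is −0.295 and travel is about 13 mm now. My plan is to turn the tool 1.62 rad about z so tool x = rack +y, then close the fingers and go behind the plate.

Emit:
{"op": "send_rows", "data": {
  "moves": [
    [0,0,0.147,0,0,0,255],
    [0,0,0.147,0,0,0,255],
    [0,0,0.147,0,0,0,255],
    [0,0,0.147,0,0,0,255],
    [0,0,0.147,0,0,0,255],
    [0,0,0.147,0,0,0,255],
    [0,0,0.147,0,0,0,255],
    [0,0,0.147,0,0,0,255]
  ],
  "grip_force": 60
}}

```text
clock: 1.5
position: [146.0, 581.9, 250.3]
eef_rot: [0.655, 0.756, -0.0, 0.0]
contact_force: [-0.4, 0.5, 0.2]
opening: -0.0
gripper_force: 0.0
```

Emit:
{"op": "send_rows", "data": {
  "moves": [
    [0,0,0.147,0,0,0,255],
    [0,0,0.147,0,0,0,255],
    [0,0,0.147,0,0,0,255],
    [0,0,0,-0.0266,0.0287,0,255],
    [0,0,0,-0.0266,0.0287,0,255],
    [0,0,0,-0.0266,0.0287,0,255],
    [0,0,0,-0.0266,0.0287,0,255],
    [0,0,0,-0.0266,0.0287,0,255]
  ]
}}

```text
clock: 2.3
position: [245.7, 412.0, 250.4]
eef_rot: [0.802, 0.597, 0.0, 0.0]
contact_force: [1.0, 0.3, 0.4]
opening: -0.0
gripper_force: 0.0
```

Emit:
{"op": "send_rows", "data": {
  "moves": [
    [0,0,0,-0.0266,0.0287,0,255],
    [0,0,0,-0.0266,0.0287,0,255],
    [0,0,0,-0.0266,0.0287,0,255],
    [0,0,0,-0.0266,0.0287,0,255],
    [0,0,0,-0.0266,0.0287,0,255],
    [0,0,0,-0.0266,0.0287,0,255],
    [0,0,0,-0.0266,0.0287,0,255],
    [0,0,0,-0.0266,0.0287,0,255]
  ]
}}

```text
clock: 3.1
position: [404.5, 141.9, 250.6]
eef_rot: [0.802, 0.597, 0.0, 0.0]
contact_force: [0.5, 0.7, -0.9]
opening: -0.003
gripper_force: 0.0
```

Emit:
{"op": "send_rows", "data": {
  "moves": [
    [0,0,0,-0.0266,0.0287,0,255],
    [0,0,0,-0.0266,0.0287,0,255],
    [0,0,0,-0.0266,0.0287,0,255],
    [0,0,0,-0.0266,0.0287,0,255],
    [0,0,0,-0.0266,0.0287,0,255],
    [0,0,0,-0.0266,0.0287,0,255],
    [0,0,0,-0.0266,0.0287,0,255],
    [0,0,0,0,0,0,255]
  ]
}}

```text
clock: 3.9
position: [545.6, -97.1, 250.6]
eef_rot: [0.803, 0.595, 0.001, 0.002]
contact_force: [0.3, 1.5, 0.6]
opening: 0.002
gripper_force: 0.0
```

```bash
cat >> h.py <<'E'
from scipy.spatial.transform import Rotation as Ro
def st():
    s=manip.sense();p=np.load("p.npy");M=Ro.from_quat(s["eef_rot"]).as_matrix()
    A=np.c_[[np.cos(p[2]),np.sin(p[2])],[-np.sin(p[2]),np.cos(p[2])]]
    print("t",s["clock"],"rack xy",(A.T@(s["position"][:2]-p[:2])).round(1),"z",round(s["position"][2],1),"F rack",(A.T@s["contact_force"][:2]).round(2),round(s["contact_force"][2],2),"toolx in rack",(A.T@M[:2,0]).round(3),"zax",M[:,2].round(3),"open",s["opening"])
    return s
E
python3 -c "
from h import *
import cv2
s=st();print(s['joint_positions'])
cv2.imwrite('pics/t1.png',cv2.resize(manip.get_image('side')[80:280,200:440],None,fx=3,fy=3))"
```

```text
t 3.9 rack xy [   5.4 -147.4] z 250.6 F rack [-0.15  1.52] 0.65 toolx in rack [0.001 1.   ] zax [ 0.003 -0.003 -1.   ] open 0.0018413084648653808
[-2.99797921e-01  2.91101898e-01  1.61225936e+00 -1.59637654e-03
  1.23443515e+00 -3.96116018e-03]
```

View pics/t1.png

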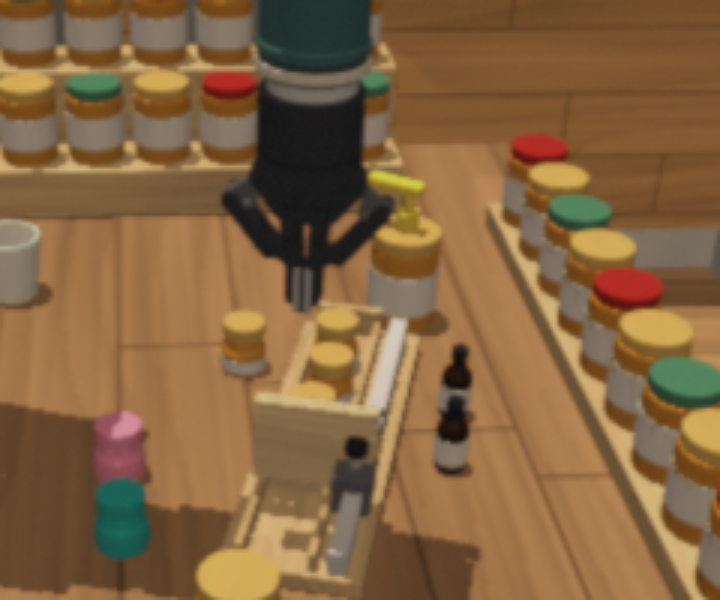

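The gripper hangs closed above and behind the plate, with fingertips at about (302,303) in the crop. The plate, at (313,455), and the knob, at (355,448), are clear of it. Next I'll centre it and go down.

Emit:
{"op": "send_rows", "data": {
  "moves": [
    [0,0,0,0,-0.0054,0.02,255],
    [0,0,0,0,0,0.03,255],
    [0,0,0,0,0,0.03,255],
    [0,0,0,0,0,0.03,255],
    [0,0,0,0,0,0.025,255],
    [0,0,0,0,0,0.018,255],
    [0,0,0,0,0,0,255],
    [0,0,0,0,0,0,255]
  ]
}}

```text
clock: 4.75
position: [536.9, -90.4, 97.6]
eef_rot: [0.802, 0.597, -0.0, -0.0]
contact_force: [-0.2, -0.2, 0.1]
opening: 0.001
gripper_force: 0.0
```

```bash
python3 -c "
from h import *
st()"
```

```text
t 4.75 rack xy [  -4.9 -143.6] z 97.6 F rack [-0.11 -0.29] 0.12 toolx in rack [-0.003  1.   ] zax [-0.001  0.    -1.   ] open 0.0005743208818106615
```

Emit:
{"op": "send_rows", "data": {
  "moves": [
    [0,0,0,0.01,0.005,0,255],
    [0,0,0,0.008,0,0,255],
    [0,0,0,0.004,0,0,255],
    [0,0,0,0.004,0,0,255],
    [0,0,0,0.003,0,0,255],
    [0,0,0,0.003,0,0,255]
  ]
}}

```text
clock: 5.35
position: [551.3, -62.9, 97.8]
eef_rot: [0.802, 0.597, -0.001, 0.001]
contact_force: [-2.4, -6.2, 4.0]
opening: 0.001
gripper_force: 3.3
```

```bash
python3 -c "
from h import *
st()"
```

```text
t 5.35 rack xy [   0.9 -113. ] z 97.8 F rack [-0.49 -6.61] 4.03 toolx in rack [-0.004  1.   ] zax [-0.    -0.002 -1.   ] open 0.0012432446461099144
```

Contact with about 6.6 N along the rail, as expected for sliding. I'll push on towards the hump.

Emit:
{"op": "send_rows", "data": {
  "moves": [
    [0,0,0,0.005,0,0,255],
    [0,0,0,0.005,0,0,255],
    [0,0,0,0.005,0,0,255],
    [0,0,0,0.005,0,0,255],
    [0,0,0,0.005,0,0,255],
    [0,0,0,0.005,0,0,255],
    [0,0,0,0.005,0,0,255],
    [0,0,0,0.005,0,0,255]
  ]
}}

```text
clock: 6.15
position: [563.0, -25.0, 97.8]
eef_rot: [0.802, 0.597, -0.001, 0.001]
contact_force: [-1.5, -6.7, 2.4]
opening: 0.0
gripper_force: 3.5
```

Emit:
{"op": "send_rows", "data": {
  "moves": [
    [0,0,0,0.005,0,0,255],
    [0,0,0,0.005,0,0,255],
    [0,0,0,0.005,0,0,255],
    [0,0,0,0.005,0,0,255],
    [0,0,0,0.005,0,0,255],
    [0,0,0,0.005,0,0,255],
    [0,0,0,0.004,0,0,255],
    [0,0,0,0.003,0,0,255]
  ]
}}

```text
clock: 6.95
position: [573.9, 10.2, 97.8]
eef_rot: [0.802, 0.597, -0.001, 0.001]
contact_force: [-0.7, -7.6, 3.1]
opening: -0.001
gripper_force: 3.9
```

```bash
python3 -c "
from h import *
st()
import cv2
a=manip.get_image('top')[110:260,150:350];b=manip.get_image('side')[130:280,220:420]
import numpy as np
cv2.imwrite('pics/t2.png',cv2.resize(np.hstack([a,b]),None,fx=2,fy=2,interpolation=2))"
```

```text
t 6.95 rack xy [  1.3 -36.5] z 97.8 F rack [ 1.54 -7.5 ] 3.13 toolx in rack [-0.003  1.   ] zax [ 0.001 -0.003 -1.   ] open -0.0014293761033177133
```

View pics/t2.png

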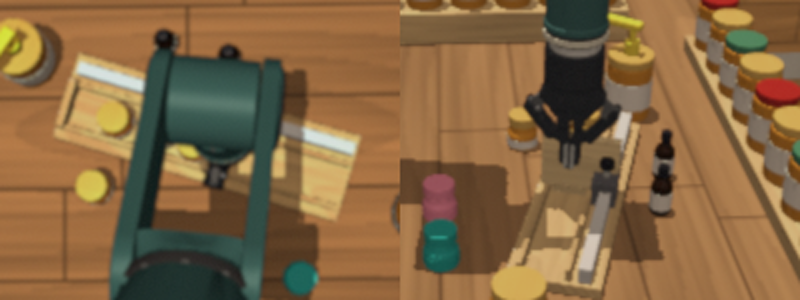

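The fingertips push the plate's rear side (right panel ~570,160), and the carriage and knob at (606,170) are moving along the rail. Nothing else is touched. The nominal travel is 93 mm, so from here I'll go in small steps.

Emit:
{"op": "send_rows", "data": {
  "moves": [
    [0,0,0,0.003,0,0,255],
    [0,0,0,0.003,0,0,255],
    [0,0,0,0.003,0,0,255],
    [0,0,0,0.003,0,0,255],
    [0,0,0,0.002,0,0,255],
    [0,0,0,0.002,0,0,255],
    [0,0,0,0.002,0,0,255],
    [0,0,0,0.002,0,0,255]
  ]
}}

```text
clock: 7.85
position: [579.4, 29.4, 97.6]
eef_rot: [0.802, 0.597, -0.001, 0.001]
contact_force: [-0.5, -8.2, 3.4]
opening: -0.001
gripper_force: 4.1
```

Emit:
{"op": "send_rows", "data": {
  "moves": [
    [0,0,0,0.0015,0,0,255],
    [0,0,0,0.0015,0,0,255]
  ]
}}

```text
clock: 8.05
position: [580.3, 32.3, 97.6]
eef_rot: [0.802, 0.597, -0.001, 0.001]
contact_force: [-0.8, -8.9, 2.7]
opening: -0.001
gripper_force: 3.9
```

Emit:
{"op": "send_rows", "data": {
  "moves": [
    [0,0,0,0.0015,0,0,255],
    [0,0,0,0.0015,0,0,255]
  ]
}}

```text
clock: 8.25
position: [581.1, 35.0, 97.5]
eef_rot: [0.802, 0.597, -0.001, 0.001]
contact_force: [-1.1, -9.9, 2.7]
opening: 0.001
gripper_force: 4.9
```

```bash
python3 -c "
from h import *
st()"
```

```text
t 8.25 rack xy [  0.9 -10.7] z 97.5 F rack [ 1.79 -9.78] 2.69 toolx in rack [-0.003  1.   ] zax [ 0.    -0.003 -1.   ] open 0.0014685295750089826
```

Emit:
{"op": "send_rows", "data": {
  "moves": [
    [0,0,0,0.0015,0,0,255],
    [0,0,0,0.0015,0,0,255]
  ]
}}

```text
clock: 8.45
position: [581.7, 36.7, 97.6]
eef_rot: [0.802, 0.597, -0.002, 0.002]
contact_force: [-2.4, -14.6, 4.4]
opening: -0.001
gripper_force: 7.5
```

Emit:
{"op": "send_rows", "data": {
  "moves": [
    [0,0,0,0.0015,0,0,255],
    [0,0,0,0.0015,0,0,255]
  ]
}}

```text
clock: 8.65
position: [582.6, 40.0, 97.6]
eef_rot: [0.802, 0.597, -0.001, 0.001]
contact_force: [-0.2, -10.4, 3.3]
opening: -0.003
gripper_force: 5.0
```

Emit:
{"op": "send_rows", "data": {
  "moves": [
    [0,0,0,0.0015,0,0,255],
    [0,0,0,0.0015,0,0,255]
  ]
}}

```text
clock: 8.85
position: [583.8, 43.6, 97.5]
eef_rot: [0.802, 0.597, -0.001, 0.001]
contact_force: [-0.8, -7.6, 3.3]
opening: -0.002
gripper_force: 3.4
```

The force peaked at the hump (14.6 N) and is now dropping, which matches the nominal travel. The fall into the notch comes next.

Emit:
{"op": "send_rows", "data": {
  "moves": [
    [0,0,0,0.0015,0,0,255],
    [0,0,0,0.0015,0,0,255]
  ]
}}

```text
clock: 9.05
position: [584.9, 47.1, 97.6]
eef_rot: [0.802, 0.597, -0.0, 0.001]
contact_force: [0.3, -4.5, 2.2]
opening: -0.005
gripper_force: 2.2
```

Emit:
{"op": "send_rows", "data": {
  "moves": [
    [0,0,0,0.0015,0,0,255],
    [0,0,0,0.0015,0,0,255]
  ]
}}

```text
clock: 9.25
position: [585.6, 50.9, 97.4]
eef_rot: [0.803, 0.597, 0.0, 0.0]
contact_force: [0.5, -2.3, 0.8]
opening: 0.001
gripper_force: 0.9
```

```bash
python3 -c "
from h import *
st()"
```

```text
t 9.25 rack xy [0.7 5.8] z 97.4 F rack [ 1.14 -2.11] 0.76 toolx in rack [-0.003  1.   ] zax [ 0. -0. -1.] open 0.001009745023430433
```

Emit:
{"op": "send_rows", "data": {
  "moves": [
    [0,0,0,0.001,0,0,255],
    [0,0,0,0.001,0,0,255]
  ]
}}

```text
clock: 9.45
position: [585.5, 53.4, 97.1]
eef_rot: [0.802, 0.597, -0.0, -0.0]
contact_force: [0.0, -0.8, 1.2]
opening: 0.001
gripper_force: 0.2
```

Emit:
{"op": "send_rows", "data": {
  "moves": [
    [0,0,0,0.001,0,0,255],
    [0,0,0,0,0,0,255]
  ]
}}

```text
clock: 9.65
position: [585.9, 54.3, 97.1]
eef_rot: [0.802, 0.597, -0.0, -0.0]
contact_force: [-0.5, -0.1, 0.4]
opening: 0.002
gripper_force: 0.0
```

```bash
python3 -c "
from h import *
st()"
```

```text
t 9.65 rack xy [-0.1  9.1] z 97.1 F rack [-0.4  -0.24] 0.39 toolx in rack [-0.003  1.   ] zax [-0.001  0.    -1.   ] open 0.0019368620971590797
```

Emit:
{"op": "send_rows", "data": {
  "moves": [
    [0,0,0,0.001,0,0,255],
    [0,0,0,0,0,0,255]
  ]
}}

```text
clock: 9.85
position: [586.0, 54.7, 97.1]
eef_rot: [0.802, 0.597, -0.001, -0.0]
contact_force: [0.1, -1.1, 0.2]
opening: -0.001
gripper_force: 1.1
```

Emit:
{"op": "send_rows", "data": {
  "moves": [
    [0,0,0,0.001,0,0,255],
    [0,0,0,0,0,0,255]
  ]
}}

```text
clock: 10.05
position: [586.2, 55.1, 97.1]
eef_rot: [0.802, 0.597, -0.001, 0.0]
contact_force: [-2.2, -4.2, 0.8]
opening: -0.004
gripper_force: 2.4
```

The force dipped to zero and is now rising steeply with almost no motion, so the plunger is seated. I'll back off and rise clear.

Emit:
{"op": "send_rows", "data": {
  "moves": [
    [0,0,0,-0.004,0,0,255],
    [0,0,0,-0.01,0,0,255],
    [0,0,0,-0.015,0,0,255],
    [0,0,0,-0.015,0,0,255],
    [0,0,0,0,0,-0.03,255],
    [0,0,0,0,0,-0.045,255],
    [0,0,0,0,0,-0.045,255],
    [0,0,0,0,0,-0.03,255]
  ]
}}

```text
clock: 10.85
position: [574.8, 12.3, 250.5]
eef_rot: [0.803, 0.596, 0.001, 0.001]
contact_force: [0.6, 0.3, -1.2]
opening: -0.0
gripper_force: 0.0
```

Emit:
{"op": "send_rows", "data": {
  "moves": [
    [0,0,0,-0.04,-0.02,0,255],
    [0,0,0,-0.04,-0.02,0,255],
    [0,0,0,-0.04,-0.02,0,255],
    [0,0,0,-0.04,-0.02,0,255],
    [0,0,0,-0.04,-0.02,0,255],
    [0,0,0,-0.04,-0.02,0,255],
    [0,0,0,-0.04,0,0,255],
    [0,0,0,0,0,0,255]
  ]
}}

```text
clock: 11.65
position: [376.7, -224.6, 247.8]
eef_rot: [0.804, 0.595, -0.001, 0.001]
contact_force: [0.8, 0.6, 0.3]
opening: 0.004
gripper_force: 0.0
```

```bash
python3 - <<'E'
from h import *
import cv2
st();p=np.load("p.npy")
t=manip.get_image('top');b=manip.get_image('side')
cv2.imwrite('pics/t3.png',cv2.resize(np.hstack([t[110:260,150:350],b[130:280,220:420]]),None,fx=2,fy=2,interpolation=2))
for q in(136,140,144):
    X=rack2w(p,[(66,q-119,115),(-38,q-119,115),(51,q-125,100)])
    print(q,((proj("top",X)-[150,110])*2).round(1).tolist(),((proj("side",X)-[20,130])*2-[0,0]).round(1).tolist())
E
```

```text
t 11.65 rack xy [-119.2 -318.5] z 247.8 F rack [0.55 0.76] 0.34 toolx in rack [0.003 1.   ] zax [ 0.001 -0.003 -1.   ] open 0.003678890288277154
136 [[202.0, 82.9], [178.5, 161.7], [203.9, 97.4]] [[623.8, 127.2], [546.8, 117.6], [611.2, 137.7]]
140 [[199.0, 82.0], [175.4, 160.8], [200.9, 96.5]] [[624.1, 125.7], [547.4, 116.2], [611.6, 136.2]]
144 [[196.0, 81.1], [172.4, 159.9], [197.9, 95.7]] [[624.5, 124.2], [548.0, 114.7], [612.0, 134.7]]
```

View pics/t3.png

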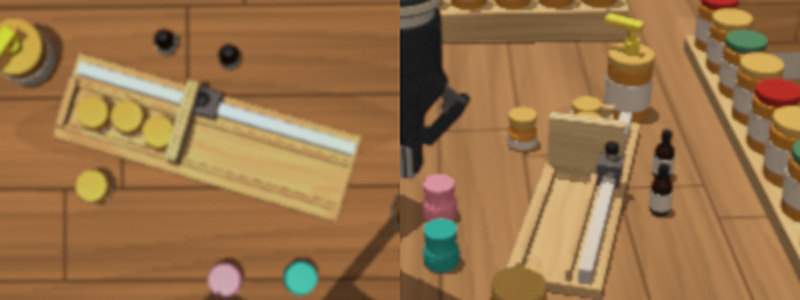

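The picture shows the plate's rear right corner at (199,83), matching a travel of 140 mm. The three jars stand upright and packed in the lane at (92,112), (127,117) and (158,131). The bystanders haven't moved and the arm is clear.

```bash
python3 -c "
from station import manip
print(manip.job_done())"
```

```text
the job is handed in; nothing more can be done
None
```

The pusher was pushed over the hump into the notch (about 140 mm travel by force and camera), with the jars upright in front of it and the arm clear; the job is handed in, but no verdict came back.

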